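# Put the ceramic egg away, click the organiser shut and sweep the lights off

## Task

Stand the ceramic egg upright on the organiser's blue pull-out tray, slide the tray fully home and push the white door shut until it clicks onto its catch and stays shut. Then sweep the three light toggles over to off and let go. Never tip the egg over, and leave the green pegs and the coat hook where they are.

Things in the scene. Friction and masses are not known exactly. Their poses are not given: they have to be found in the camera images.
- organiser: Clear plastic case fixed to the shelf, 200 mm deep (x) x 240 wide (y) x 150 high, open at its front (-x) face. Origin: centre of its underside; x points from the front to the back, y to the left, so the front face lies at x = -100 mm. The tray slides out of the front; the door hangs on its left front edge.
- egg: Glazed white ceramic egg ornament standing on a flat foot 36 mm across, 72 mm tall, 50 mm across at its widest (28 to 38 mm above the foot), about 150 g. Origin: centre of the underside of the foot, z up.
- tray_mid (a point): Middle of the blue tray's inner floor, 20 mm above the shelf; axes as the organiser's. Tray 170 mm deep (x), 190 wide (y), walls 5 mm. Its sides and back rise to 55 mm above the shelf; the front wall is a 6 mm panel, its top 115 mm above the shelf, its outer face 85 mm in front (-x) of this point. Only the part standing out of the organiser can be reached from above.
- tray_front (a point): Centre of the top edge of the tray's front panel on its outer (-x) face, 115 mm above the shelf; axes as the organiser's. Push here or a little below, towards the organiser's +x.
- tray (a joint): How far the tray is slid out, m: 0 fully home (the panel's outer face then stands 4 mm inside the organiser's front), 0.15 fully out. Slides with light friction (1 to 2 N) and stays where it is left.
- door_hinge (a point): Point on the upright hinge line of the white door, at the top of the door (150 mm above the shelf); the hinge line stands at the organiser's left front edge. The door is a panel 238 mm wide, 10 mm thick and 148 mm high, its lower edge about 1 mm above the shelf.
- door_plate (a point): Middle of the upper part of the steel push plate on the door's outer face, 190 mm from the hinge line, 125 mm above the shelf. The point's -x axis points out of the outer face, -y from the hinge towards the free edge. Shut, the outer face lies 12 mm in front of the organiser's front face.
- door (a joint): Door angle, rad: 0 shut, pi/2 straight out to the organiser's -x, 1.95 fully open. Stays where it is left, down to about 0.08, where it meets a sprung ball catch; pushing slowly past it takes 2 to 6 N at the push plate (a brisk push briefly over 13 N), then it snaps to 0 against a firm stop and stays. A tray standing out blocks it.
- bank: Grey switch housing fixed to the shelf, 230 mm long (x), 56 wide (y), 30 high; origin: centre of its underside. Three white over-centre toggles in a row at x = -70, 0, +70 mm, pivoting at its top: paddles 55 long, 22 wide (y), 8 thick. Pushed to +x past upright they snap off. One shut fingertip about 73 mm above the shelf, dragged to +x along the row, turns all off and passes over those that are off.
- toggle0_tip (a point): Tip of the first (bank x = -70 mm) toggle, centre of its top edge. On: it leans 0.25 rad to the bank's -x, tip 83 mm above the shelf. Off: it leans 1.0 rad to +x, no part higher than 64 mm.
- toggle1_tip (a point): Tip of the middle toggle, centre of its top edge. On: it leans 0.25 rad to the bank's -x, tip 83 mm above the shelf. Off: it leans 1.0 rad to +x, no part higher than 64 mm.
- toggle2_tip (a point): Tip of the last (bank x = +70 mm) toggle, centre of its top edge. On: it leans 0.25 rad to the bank's -x, tip 83 mm above the shelf. Off: it leans 1.0 rad to +x, no part higher than 64 mm.
- toggle0 (a joint): Angle of the first toggle, rad: 0 on (lit), 1.25 off; pushing it over takes under 1 N.
- toggle1 (a joint): Angle of the middle toggle, rad: 0 on (lit), 1.25 off; pushing it over takes under 1 N.
- toggle2 (a joint): Angle of the last toggle, rad: 0 on (lit), 1.25 off; pushing it over takes under 1 N.
- peg_a: Green plastic clothes peg lying on the shelf, 85 x 19 x 12 mm, long along x; origin centre of underside. Not to be moved.
- peg_b: A second such peg, nearer to the robot. Not to be moved.
- coat_hook: Steel coat hook lying on its back plate, 100 x 30 mm, 50 mm high; origin centre of underside. Not to be moved.
Things that resemble listed ones, but are neither listed nor needed, are in the scene too. Several things have the shape of the bank; the one meant has the colours described above. Leave any brown look-alike of the egg alone.

How it is judged (in metres and radians):
On the way, in this order (a step that is already met when the one before it is completed fails the run):
1. the egg stands upright on the tray, let go (x of egg in the frame of tray_mid between -0.08 and 0.08 m and y of egg in the frame of tray_mid between -0.09 and 0.09 m and z of egg in the frame of tray_mid between -0.004 and 0.006 m and angle between egg's own z axis and vertical below 0.15 rad and linear speed of egg below 0.02 m/s and contact force between the fingers and egg below 0.1 N), for 0.2 s.
2. the tray is home with the egg on it and the door is shut on its catch (value of joint door below 0.015 rad and value of joint tray below 0.01 m and x of egg in the frame of tray_mid between -0.08 and 0.08 m and y of egg in the frame of tray_mid between -0.09 and 0.09 m and z of egg in the frame of tray_mid between -0.004 and 0.006 m and angle between egg's own z axis and vertical below 0.15 rad), for 0.2 s.
3. all three toggles are off (value of joint each of toggle0, toggle1, toggle2 above 1.1 rad), for 0.2 s.
At the end, for the whole second after the job is handed in: The egg stands upright (within 0.15 rad) and at rest on the tray floor, the tray is home within 10 mm, the door is shut on its catch (below 0.015 rad) and stays so untouched, and all three toggles are off (above 1.1 rad) (all of step 2 and all of step 3 and linear speed of egg below 0.02 m/s and contact force between the fingers and egg below 0.1 N).
It fails at once if the egg is tipped over (more than 0.5 rad) (angle between egg's own z axis and vertical above 0.5 rad).
It fails at once if the green peg beside the organiser is moved more than 30 mm (distance of peg_a from where it was at the start of the episode above 0.03 m).
It fails at once if the green peg near the robot is moved more than 30 mm (distance of peg_b from where it was at the start of the episode above 0.03 m).
It fails at once if the coat hook is moved more than 30 mm (distance of coat_hook from where it was at the start of the episode above 0.03 m).
It also fails if it takes over 67 s, if anything falls off the work surface, if the arm or the gripper's body presses on something with over 40 N, if the wrist force passes 120 N, or if a joint passes its speed limit or range.

## Robot

A 6-joint arm with a two-finger parallel gripper is mounted at the origin on the work surface. World frame = base frame: x ahead of the robot, y to its left, z up, the work surface at z = 0. Lengths are in m, angles in degrees, forces in N, time in s.
With the tool pointing down it reaches from about 0.35 to 0.875 m from the base axis. Payload 4.2 kg.
Tool frame: the origin (TCP) lies at the very end of the fingers, on their centre line; the grasp point (between the pads) lies 19 mm behind it (r.grip_point_offset is the distance from the TCP to the grasp point, in m); z points along the fingers, y is the line along which they close (so a half turn about z gives the same grasp; the last joint's range is limited). The gripper opens to 87 mm and grips with 3 to 60 N. Pads are 19 mm wide; open, the fingers measure 117 mm over their backs; the gripper's body (75 mm by 190 mm) begins 51 mm behind the grasp point.
Start: joints at [91.192, 22.042, 0.453, 0, -68.411, -14.817], TCP at [0.147, 0.607, 0.223] pointing down, gripper open.
Joint ranges: [-179.83, 179.83], [-69.29, 118.12], [-61.27, 80.66], [-181.25, 117.63], [-171.15, -9.14], [-177.46, 177.46]. Speed limits (degrees/s): [159.86, 159.86, 180, 180, 180, 180].

## Interface

Orientations are given as a 3x3 rotation matrix whose columns are the frame's x, y, z axes.
In Python, from station import r, cams gives the robot as it stands. The module is installed in compiled form; this text tells all that it offers.
- The arm moves only by the shell command python3 -m handwheel 'ROWS'. ROWS is JSON, a list that holds one entry, the list of rows, each a list of 7 numbers: the turn, a rotation vector about the tool's x, y, z in units of 6 degrees (1.0 is 6 degrees), then the shift along the tool's x, y, z in m, then the finger opening in m, from 0 to 0.087. In form: [[[ax, ay, az, x, y, z, jaw], ...]]. A call has 1 to 12 rows; each row shifts and turns the commanded pose from where the row before left it, along the tool's axes as they then stand; what a row does not reach is not made up. A row lasts 1/10 s, in which the tool goes at most 50 mm and 8.59 degrees, less where a joint would pass 70% of its speed; a pose out of reach is approached as far as the arm can. A call with a gripper value outside its range is refused whole. The fingers move at their own pace and stop on an object; the grip force is fixed at half the most. Time passes only in rows, so rows that do not move let the fingers close. It gives the time, the measured TCP pose, the force, the opening and the grip force at its end, in the units of the state.
- r.sense(): the state, without advancing time (a new reading comes with each control period).
- cams.capture(name): name is "scene" or "top" or "wrist"; returns the picture (384x512x3 uint8, red, green, blue); there is no depth.
- cams.get_calibration(name): a dict with "camera_matrix" (3x3 intrinsics, pixels), "k1" (the pictures are not rectified: a ray, as slopes to the right and down, at radius r is drawn at 1 + k1 r^2 times it, then the intrinsics apply), "rvec" (rotation vector, rad) and "tvec" (3), from world to camera coordinates, as OpenCV has them; the wrist camera has in their place "T_tool_cam" (4x4, takes a point from camera to tool coordinates, whose origin is the TCP and whose axes are the flange's). Camera axes: x right, y down, z forward; pixel columns grow to the right and rows downward; lengths in m; the calibration is good to about 2 mm. A picture is of the moment at which its call begins: read the wrist's pose just before it. get_calibration takes no time and is no camera call.
- r.finish_job(): hands the job in; it is judged then, once.
The state is a dict: "time_s": time; "joints": joint angles; "joint_velocities": joint speeds; "effort": joint torques, N m; "tcp_pos": TCP position; "ee_rot": TCP orientation; "wrist_force": force on the tool from outside, world axes, zero at the start; "moment": the same for the moment, N m; "gripper_width": opening from 0.0 (shut) to 1.0 (fully open); "gripper_force": force on a finger pad.
Only numpy, scipy, OpenCV 4.12 (cv2) and the standard library are available. Lean on these libraries where they do the work, as an engineer would, in place of code of your own. Each camera call takes 0.05 s, during which the arm holds its last target. There are 200 camera calls.

## Working session

There is one attempt and no reset: what is moved stays moved. The work goes in short steps, Python scripts to look and compute and a shell command to move; the robot and the scene stay as the last step left them, time stands still between calls to the robot, and variables do not carry over. Pictures are saved under pics/ and viewed, at most 10 in all, crops included, and the job is handed in when it is done.

```bash
mkdir -p pics
cat > h.py <<'E'
import numpy as np, cv2
from station import r, cams
def cal(n):
    c=cams.get_calibration(n); K=np.array(c["camera_matrix"]); k1=c["k1"]
    if n=="wrist":
        s=r.sense(); T=np.eye(4);T[:3,:3]=s["ee_rot"];T[:3,3]=s["tcp_pos"]
        W=T@np.array(c["T_tool_cam"]); R=W[:3,:3].T; t=-R@W[:3,3]
    else:
        R=cv2.Rodrigues(np.array(c["rvec"],float))[0]; t=np.array(c["tvec"],float).ravel()
    return K,k1,R,t
def ray(C,u,v):
    K,k1,R,t=C
    p=cv2.undistortPoints(np.array([[[u,v]]],float),K,np.array([k1,0,0,0,0.])).ravel()
    return -R.T@t, R.T@np.array([p[0],p[1],1])
def onz(C,u,v,z):
    o,d=ray(C,u,v); return o+d*(z-o[2])/d[2]
def proj(C,P):
    K,k1,R,t=C
    return cv2.projectPoints(np.array([P],float),cv2.Rodrigues(R)[0],t,K,np.array([k1,0,0,0,0.]))[0].ravel()
def two(C1,a,C2,b):
    o1,d1=ray(C1,*a);o2,d2=ray(C2,*b)
    s=np.linalg.lstsq(np.c_[d1,-d2],o2-o1,rcond=None)[0]
    p,q=o1+s[0]*d1,o2+s[1]*d2
    return (p+q)/2,np.linalg.norm(p-q)
E
python3 - <<'E'
from h import *
s=r.sense(); print(s["ee_rot"],s["tcp_pos"],s["gripper_width"],s["time_s"])
for n in("scene","top"):
    C=cal(n); print(n,-C[2].T@C[3],C[2][2])
    im=cams.capture(n); cv2.imwrite(f"pics/{n}0.png",im[:,:,::-1]); cv2.imwrite(f"pics/{n}0b.png",cv2.resize(im[:,:,::-1],(800,600),interpolation=cv2.INTER_CUBIC))
E
```

```text
[[ 9.71822462e-01 -2.35713577e-01 -4.60582162e-04]
 [-2.35714015e-01 -9.71819932e-01 -2.21859892e-03]
 [ 7.53509614e-05  2.26464993e-03 -9.99997433e-01]] [0.1470466  0.60680973 0.2214292 ] 1.0024093401423513 0.0
scene [0.99432797 0.36795778 0.959951  ] [-0.45794886 -0.45039599 -0.7664374 ]
top [ 0.28617475 -0.1092      1.22826193] [ 0.15599997 -0.00332982 -0.98775145]
```

View pics/scene0b.png

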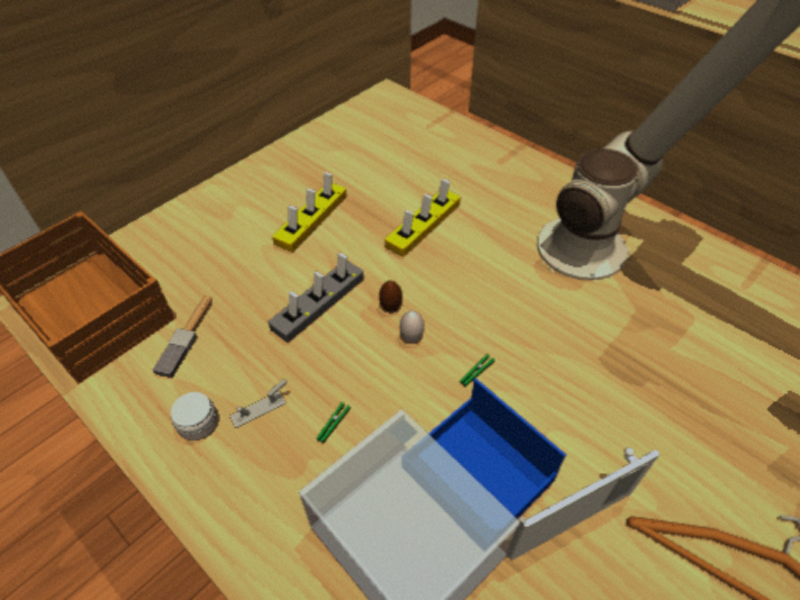

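View pics/top0b.png

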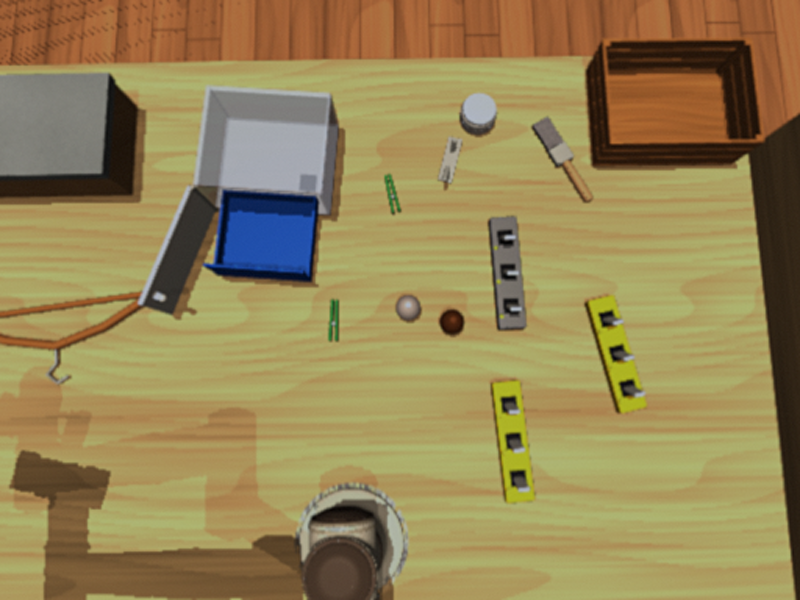

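The scene shows the white egg at scene (411,326) / top (408,307), with the brown look-alike at top (452,322). The grey bank is at top (508,272), with yellow look-alikes at (513,440) and (616,352). The organiser is at top (265,150), the tray at (267,237), the door at (178,250), the pegs at (392,193) and (334,320), and the hook at (450,162). I choose the white egg and the grey bank, and check them in a close crop.

Run:
```python
from h import *
im=cv2.imread("pics/top0.png")
cv2.imwrite("pics/crop1.png",cv2.resize(im[50:225,85:345],None,fx=3,fy=3,interpolation=cv2.INTER_CUBIC))
sc=cv2.imread("pics/scene0.png")
T=cal("top");S=cal("scene")
def comp(mask,near,amin=20):
    n,l,st,ce=cv2.connectedComponentsWithStats(mask.astype(np.uint8))
    c=[(np.hypot(*(ce[i]-near)),i) for i in range(1,n) if st[i,4]>amin]
    i=min(c)[1]; return l==i,ce[i],st[i]
def m(im):
    h=cv2.cvtColor(im,cv2.COLOR_BGR2HSV).astype(int); return h[...,0],h[...,1],h[...,2]
a=[]
for I,near,n in((im,(261,196),'top'),(sc,(263,208),'scene')):
    H,s,v=m(I); k,c,st=comp((s<70)&(v>90),near); print(n,'egg',c,st); a.append(c)
print('egg',two(T,a[0],S,a[1]),onz(T,*a[0],.036),onz(S,*a[1],.036))
H,s,v=m(im)
k,c,st=comp((s<60)&(v<150)&(v>50),(325,174),100); rc=cv2.minAreaRect(np.argwhere(k)[:,::-1].astype(np.float32)); print('bank',c,st,rc)
for p in cv2.boxPoints(rc): print(p,onz(T,*p,.03))
b,cb,sb=comp((H>105)&(H<130)&(s>150),(170,152),100); rc=cv2.minAreaRect(np.argwhere(b)[:,::-1].astype(np.float32)); print('blue',rc,sb)
for nm,nr in(('a',(251,124)),('b',(214,205))):
    k,c,st=comp((H>50)&(H<80)&(s>120),nr); print('peg',nm,onz(T,*c,.01))
print('hook',onz(T,288,104,.01))
```

```text
top egg [260.59872611 196.25477707] [254 190  14  14 157]
scene egg [263.21387283 207.14450867] [257 199  14  17 173]
egg (array([ 0.44836865, -0.1155267 ,  0.03910383]), np.float64(0.002029612010837911)) [ 0.44939026 -0.11637067  0.036     ] [ 0.44599203 -0.11628404  0.036     ]
bank [324.46385542 174.25803213] [313 139  24  72 996] ((324.38116455078125, 174.192626953125), (71.25163269042969, 17.563934326171875), 84.80557250976562)
[312.40985 139.5082 ] [ 0.63038345 -0.28446352  0.03      ]
[329.90167 137.91805] [ 0.63483946 -0.34053614  0.03      ]
[336.35248 208.87706] [ 0.40722671 -0.35067481  0.03      ]
[318.86066 210.46721] [ 0.40310217 -0.29620315  0.03      ]
blue ((166.76174926757812, 150.09706115722656), (68.41328430175781, 53.304073333740234), 4.398705005645752) [ 131  122   72   57 3273]
peg a [ 0.69926206 -0.08333729  0.01      ]
peg b [0.43884916 0.03223623 0.01      ]
hook [ 0.75803632 -0.21144741  0.01      ]
```

View pics/crop1.png

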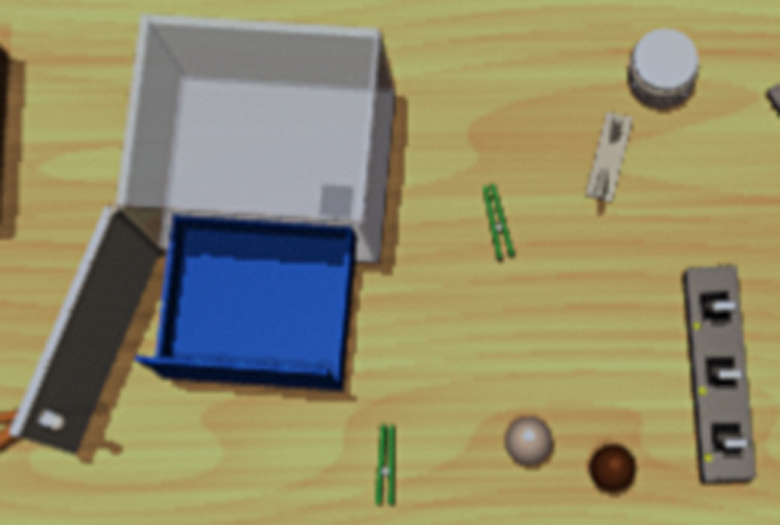

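The crop confirms the glazed white egg at (529,441) with the brown one at (612,468). The grey bank with white paddles is on the right, and the tray is well out. The panel's top-left corner is at (137,357), the organiser rim's front-left at (122,205), and the door's free top end at (12,432).

Run:
```python
from h import *
T=cal("top");S=cal("scene")
np.set_printoptions(precision=4,suppress=True)
def P(n,x,y,z): 
    p=onz(T,85+x/3-.33,50+y/3-.33,z);print(n,p);return p
bl=P('back left',143,18,.15);br=P('back right',380,32,.15);fl=P('front left',122,207,.15);fr=P('front right',359,222,.15)
frb=P('front right bottom',378,260,0)
print('sizes',np.linalg.norm(bl-br),np.linalg.norm(fl-bl),np.linalg.norm(fl-fr))
P('door hinge',110,208,.15);P('door free',12,432,.148)
P('tray tl',137,357,.115);P('tray bot right',342,390,.005);P('tray bot left',172,378,.005)
P('tray side r',354,228,.055)
P('peg b ends',386,425,.01);P('',386,505,.01)
# toggles
e=np.array([.2276,.011,0]);e/=np.linalg.norm(e);c=np.array([.519,-.318,0])
for sgn in(1,-1):
  for k in(-70,0,70):
    b=c+sgn*e*k/1000; tip=b-sgn*e*.0134+[0,0,.083]
    print(sgn,k,'tip top px crop',(proj(T,tip)-[85,50])*3,'scene px 800',proj(S,tip)*1.5625, 'base',proj(S,b+[0,0,.03])*1.5625)
```

```text
back left [0.8621 0.26   0.15  ]
back right [0.8433 0.0244 0.15  ]
front left [0.6665 0.2728 0.15  ]
front right [0.6478 0.0436 0.15  ]
front right bottom [0.6546 0.0438 0.    ]
sizes 0.23641263441258042 0.19611477076022615 0.2300260425886271
door hinge [0.6656 0.2844 0.15  ]
door free [0.4485 0.3684 0.148 ]
tray tl [0.5257 0.2644 0.115 ]
tray bot right [0.5101 0.0809 0.005 ]
tray bot left [0.5259 0.263  0.005 ]
tray side r [0.6732 0.0622 0.055 ]
peg b ends [0.4709 0.0332 0.01  ]
 [0.3863 0.0329 0.01  ]
1 -70 tip top px crop [734.4268 442.9564] scene px 800 [341.4752 254.3275] base [339.1455 275.3388]
1 0 tip top px crop [728.0418 373.7991] scene px 800 [317.614  273.2059] base [315.8804 294.2652]
1 70 tip top px crop [721.7561 305.93  ] scene px 800 [292.3917 293.1648] base [291.3267 314.2427]
-1 -70 tip top px crop [719.3757 280.2833] scene px 800 [282.3508 301.1114] base [291.3267 314.2427]
-1 0 tip top px crop [725.6235 347.6636] scene px 800 [308.1244 280.7149] base [315.8804 294.2652]
-1 70 tip top px crop [731.9705 416.3257] scene px 800 [332.4936 261.4331] base [339.1455 275.3388]
```

Run:
```python
from h import *
sc=cv2.imread("pics/scene0.png")
a=cv2.resize(sc[155:225,165:245],(480,420),interpolation=cv2.INTER_CUBIC)
b=cv2.resize(sc[235:384,190:430],None,fx=2.6,fy=2.6,interpolation=cv2.INTER_CUBIC)[:,:]
cv2.imwrite("pics/crop2.png",b);cv2.imwrite("pics/crop3.png",a);print(b.shape)
```

```text
(387, 624, 3)
```

View pics/crop3.png

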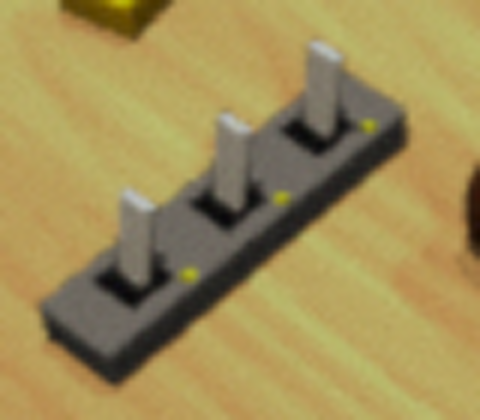

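View pics/crop2.png

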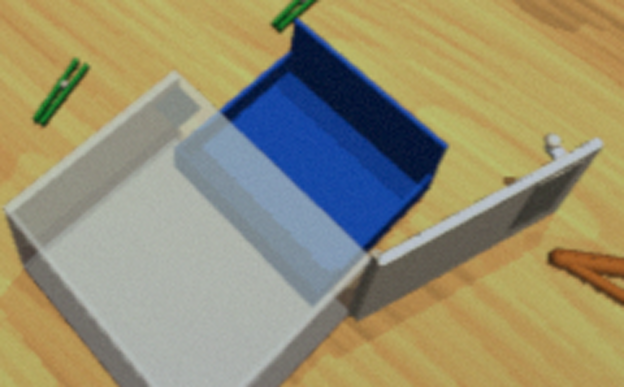

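Paddle tips sit at crop (325,45), (235,118) and (135,195), matching bank +x away from the robot at yaw ≈ 2.7°. In the other crop the panel's top corners are at (297,22) and (445,148), the door's free top corner is at (600,142), and a hook-like knob on the inner face is at (553,145).

Run:
```python
from h import *
T=cal("top");S=cal("scene")
np.set_printoptions(precision=4,suppress=True)
def Q(n,x,y,z,t=None):
    px=(190+x/2.6-.3,235+y/2.6-.3); p=onz(S,*px,z); print(n,p, *( [two(T,(85+t[0]/3-.33,50+t[1]/3-.33),S,px)] if t else [])); return p
Q('FL',375,256,.15,(122,207));Q('FR',178,75,.15,(359,222));Q('BR',8,210,.15,(380,32))
a=Q('panel R',297,22,.115);b=Q('panel L',445,148,.115,(137,357));print((a+b)/2,np.linalg.norm(a-b))
f=Q('door free',602,142,.149,(12,432));h=Q('hinge',376,262,.149,(108,208));print(np.linalg.norm(f-h))
Q('white knob',553,142,.12,(50,420))
Q('peg a',62,90,.01);Q('panel L bottom?',430,188,.055)
```

```text
FL [0.6654 0.2836 0.15  ] (array([0.666 , 0.279 , 0.1448]), np.float64(0.009646445466914578))
FR [0.6509 0.0511 0.15  ] (array([0.6489, 0.0464, 0.1426]), np.float64(0.00435881911390489))
BR [0.845  0.0336 0.15  ] (array([0.8452, 0.0277, 0.1421]), np.float64(0.006180672830237997))
panel R [0.5099 0.0843 0.115 ]
panel L [0.5258 0.2686 0.115 ] (array([0.5255, 0.2669, 0.1125]), np.float64(0.0035318763107909904))
[0.5179 0.1765 0.115 ] 0.18505179720961176
door free [0.446  0.3706 0.149 ] (array([0.4476, 0.3693, 0.1497]), np.float64(0.00328686917993424))
hinge [0.6685 0.2869 0.149 ] (array([0.6672, 0.2872, 0.1465]), np.float64(0.001125763165802561))
0.23770228523834078
white knob [0.4567 0.3381 0.12  ] (array([0.4627, 0.3393, 0.1304]), np.float64(0.0021286611003812164))
peg a [ 0.6904 -0.0831  0.01  ]
panel L bottom? [0.5375 0.2739 0.055 ]
```

```bash
cat >> h.py <<'E'
np.set_printoptions(precision=4,suppress=True)
def d(*targets,yaw=None):
    s=r.sense(); R=np.array(s["ee_rot"]); p=np.array(s["tcp_pos"])
    print("t %.2f tcp"%s["time_s"],p,"yaw %.2f"%np.degrees(np.arctan2(R[1,0],R[0,0])),"tilt",R[:2,2],"w %.4f"%(s["gripper_width"]*.087),"F",np.array(s["wrist_force"]),"gf",s["gripper_force"])
    for t in targets: t=np.array(t); print("  to",t,"tool shift",R.T@(t-p)); p=t
E
python3 -m handwheel '[[[0,0,-0.75,0,0,0,0.075],[0,0,-0.75,0,0,0,0.075],[0,0,0,0.01,0.02,0,0.075],[0,0,0,0.02,0.0385,0,0.075],[0,0,0,0.02,0.0385,0,0.075],[0,0,0,0.02,0.0385,0,0.075],[0,0,0,0.02,0.0385,0,0.075],[0,0,0,0.02,0.0385,0,0.075],[0,0,0,0.02,0.0385,0,0.075],[0,0,0,0.02,0.0385,0,0.075],[0,0,0,0.02,0.0385,0,0.075],[0,0,0,0.02,0.0385,0,0.075]]]'
python3 -c "
from h import *
d((.4484,-.1158,.2))"
```

```text
time_s: 1.3
tcp_pos: [0.3071, 0.2249, 0.2224]
ee_rot: [[0.997, -0.08, -0.0], [-0.08, -0.997, -0.0], [-0.0, 0.0, -1.0]]
wrist_force: [1.1, -0.7, 0.4]
gripper_width: 0.864
gripper_force: 0.0
t 1.30 tcp [0.3071 0.2249 0.2224] yaw -4.58 tilt [-0.0001 -0.    ] w 0.0752 F [ 1.1267 -0.6806  0.3781] gf 0.0
  to [ 0.4484 -0.1158  0.2   ] tool shift [0.1681 0.3283 0.0224]
```

```bash
python3 -m handwheel '[[[0,0,0,0.0185,0.0365,0.002,0.075],[0,0,0,0.0185,0.0365,0.002,0.075],[0,0,0,0.0185,0.0365,0.002,0.075],[0,0,0,0.0185,0.0365,0.002,0.075],[0,0,0,0.0185,0.0365,0.002,0.075],[0,0,0,0.0185,0.0365,0.002,0.075],[0,0,0,0.0185,0.0365,0.002,0.075],[0,0,0,0.0185,0.0365,0.002,0.075],[0,0,0,0.02,0.036,0.002,0.075],[0,0,0,0,0,0,0.075]]]' >/dev/null
python3 - <<'E'
from h import *
d((.4484,-.1158,.2))
C=cal("wrist"); im=cams.capture("wrist"); cv2.imwrite("pics/w1.png",im[:,:,::-1])
print("expect egg px",proj(C,(.4484,-.1158,.036)), "cam",-C[2].T@C[3])
h=cv2.cvtColor(im,cv2.COLOR_RGB2HSV)
m=((h[...,1]<70)&(h[...,2]>90)).astype(np.uint8)
n,l,st,ce=cv2.connectedComponentsWithStats(m)
for i in range(1,n):
    if st[i,4]>300: print(ce[i],st[i],onz(C,*ce[i],.036))
E
```

```text
t 2.30 tcp [ 0.4489 -0.1171  0.2035] yaw -4.96 tilt [-0.0016 -0.0007] w 0.0749 F [-0.2701  0.522  -0.3846] gf 0.0
  to [ 0.4484 -0.1158  0.2   ] tool shift [-0.0006 -0.0012  0.0035]
expect egg px [258.0741 173.5679] cam [ 0.5237 -0.1235  0.3665]
[435.2106  97.4901] [ 406    0   79  195 7968] [ 0.5168 -0.3167  0.036 ]
[257.812  172.8896] [ 239  153   39   41 1250] [ 0.4492 -0.1156  0.036 ]
```

View pics/w1.png

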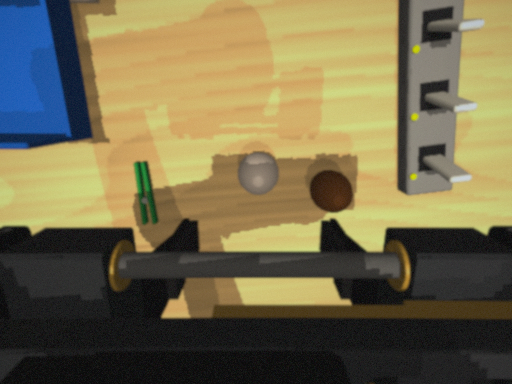

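The wrist view shows the white egg at (258,173), within 1 mm of my estimate. The brown egg at (331,190) is clear of the fingers. I descend on the egg.

```bash
python3 -m handwheel '[[[0,0,0.03,0,-0.0015,0.02,0.075],[0,0,0,0,0,0.03,0.075],[0,0,0,0,0,0.03,0.075],[0,0,0,0,0,0.03,0.075],[0,0,0,0,0,0.025,0.075],[0,0,0,0,0,0.02,0.075],[0,0,0,0,0,0.015,0.075],[0,0,0,0,0,0.01,0.075],[0,0,0,0,0,0.008,0.075],[0,0,0,0,0,0,0.075],[0,0,0,0,0,0,0.06],[0,0,0,0,0,0,0.05]]]' | head -2
python3 -m handwheel '[[[0,0,0,0,0,0,0.045],[0,0,0,0,0,0,0.03],[0,0,0,0,0,0,0.03],[0,0,0,0,0,0,0.03],[0,0,0,0,0,0,0.03]]]' 
python3 -c "
from h import *
d((.4484,-.1158,.2))"
```

```text
time_s: 3.55
tcp_pos: [0.4488, -0.1121, 0.0173]
time_s: 4.05
tcp_pos: [0.4484, -0.1124, 0.017]
ee_rot: [[0.997, -0.084, 0.001], [-0.084, -0.997, -0.0], [0.001, 0.0, -1.0]]
wrist_force: [-1.4, -0.9, 5.8]
gripper_width: 0.555
gripper_force: 30.0
t 4.05 tcp [ 0.4484 -0.1124  0.017 ] yaw -4.79 tilt [ 0.0006 -0.0002] w 0.0483 F [-1.3546 -0.9124  5.8049] gf 30.000991638517007
  to [ 0.4484 -0.1158  0.2   ] tool shift [ 0.0004  0.0035 -0.183 ]
```

```bash
python3 -m handwheel '[[[0,0,0,0,0,-0.005,0.03],[0,0,0,0,0,-0.015,0.03],[0,0,0,0,0,-0.025,0.03],[0,0,0,0,0,-0.035,0.03],[0,0,0,0,0,-0.035,0.03],[0,0,0,0,0,-0.03,0.03],[0,0,0,0.004,-0.010,-0.015,0.03],[0,0,0,0.008,-0.020,-0.003,0.03],[0,0,0,0.012,-0.030,0,0.03],[0,0,0,0.012,-0.030,0,0.03],[0,0,0,0.012,-0.030,0,0.03],[0,0,0,0.012,-0.030,0,0.03]]]' >/dev/null
python3 -m handwheel '[[[0,0,0,0.012,-0.030,0,0.03],[0,0,0,0.012,-0.030,0,0.03],[0,0,0,0.012,-0.030,0,0.03],[0,0,0,0.009,-0.022,0,0.03],[0,0,0,0.006,-0.012,0,0.03],[0,0,0,0.003,-0.006,0,0.03],[0,0,0,0,0,0,0.03],[0,0,0,0,0,0,0.03]]]' 
python3 -c "
from h import *
d((.584,.160,.04))
C=cal('top');im=cams.capture('top');cv2.imwrite('pics/t2.png',im[:,:,::-1])"
```

```text
time_s: 6.05
tcp_pos: [0.5846, 0.1564, 0.1794]
ee_rot: [[0.996, -0.085, -0.001], [-0.085, -0.996, -0.0], [-0.001, 0.0, -1.0]]
wrist_force: [-1.0, -0.7, -1.8]
gripper_width: 0.551
gripper_force: 30.0
t 6.05 tcp [0.5846 0.1564 0.1794] yaw -4.85 tilt [-0.001  -0.0003] w 0.0480 F [-1.0133 -0.692  -1.7888] gf 29.999656045110896
  to [0.584 0.16  0.04 ] tool shift [-0.0008 -0.0036  0.1394]
```

```bash
python3 -m handwheel '[[[0,0,0,0,-0.003,0.008,0.03],[0,0,0,0,0,0.016,0.03],[0,0,0,0,0,0.022,0.03],[0,0,0,0,0,0.022,0.03],[0,0,0,0,0,0.022,0.03],[0,0,0,0,0,0.02,0.03],[0,0,0,0,0,0.012,0.03],[0,0,0,0,0,0.008,0.03],[0,0,0,0,0,0.005,0.03],[0,0,0,0,0,0.004,0.03],[0,0,0,0,0,0.002,0.03],[0,0,0,0,0,0,0.03]]]' 
python3 -c "
from h import *
d()"
```

```text
time_s: 7.3
tcp_pos: [0.5856, 0.1603, 0.0388]
ee_rot: [[0.996, -0.084, 0.001], [-0.084, -0.996, 0.0], [0.0, -0.0, -1.0]]
wrist_force: [-0.6, 0.4, -1.5]
gripper_width: 0.559
gripper_force: 30.0
t 7.30 tcp [0.5856 0.1603 0.0388] yaw -4.80 tilt [0.0005 0.0003] w 0.0486 F [-0.5629  0.4233 -1.5283] gf 29.999754906166345
```

```bash
python3 -m handwheel '[[[0,0,0,0,0,0.001,0.03],[0,0,0,0,0,0.001,0.03],[0,0,0,0,0,0,0.03],[0,0,0,0,0,0,0.03]]]' | grep -E 'pos|force'
```

```text
tcp_pos: [0.5858, 0.1604, 0.0371]
wrist_force: [-0.8, 0.2, 0.7]
gripper_force: 30.0
```

```bash
python3 -m handwheel '[[[0,0,0,0,0,0,0.052],[0,0,0,0,0,0,0.058],[0,0,0,0,0,0,0.064],[0,0,0,0,0,0,0.072],[0,0,0,0,0,0,0.078],[0,0,0,0,0,0,0.08],[0,0,0,0,0,0,0.08]]]' | grep -E 'pos|force|width'
python3 -m handwheel '[[[0,0,0,0,0,-0.005,0.08],[0,0,0,0,0,-0.015,0.08],[0,0,0,0,0,-0.025,0.08],[0,0,0,0,0,-0.03,0.08],[0,0,0,0,0,-0.035,0.08],[0,0,0,0,0,-0.035,0.08],[0,0,0,0,0,-0.025,0.08],[0,0,0,0,0,-0.01,0.08],[0,0,0,0,0,0,0.06],[0,0,0,0,0,0,0.03],[0,0,0,0,0,0,0]]]' | grep -E 'pos|force|width'
python3 - <<'E'
from h import *
d()
C=cal("wrist"); im=cams.capture("wrist"); cv2.imwrite("pics/w2.png",im[:,:,::-1])
print("expect egg px",proj(C,(.5856,.1604,.056)),"top",proj(C,(.5856,.1604,.092)))
print("panel",proj(C,(.518,.1755,.115)),proj(C,(.6027,.1687,.02)))
t=cams.capture("top"); cv2.imwrite("pics/t3.png",cv2.resize(t[90:220,60:240,::-1],None,fx=4,fy=4))
E
```

```text
tcp_pos: [0.5854, 0.1602, 0.0365]
wrist_force: [-0.7, -0.5, -0.5]
gripper_width: 0.905
gripper_force: 0.0
tcp_pos: [0.5845, 0.1599, 0.2144]
wrist_force: [-0.3, -0.3, -0.4]
gripper_width: 0.73
gripper_force: 0.0
t 9.50 tcp [0.5845 0.1599 0.2144] yaw -4.82 tilt [-0.0037 -0.0015] w 0.0635 F [-0.2829 -0.3049 -0.3896] gf 0.0
expect egg px [258.448  173.6896] top [258.404  181.5529]
panel [249.1893 252.1186] [250.7929 154.5841]
```

View pics/w2.png

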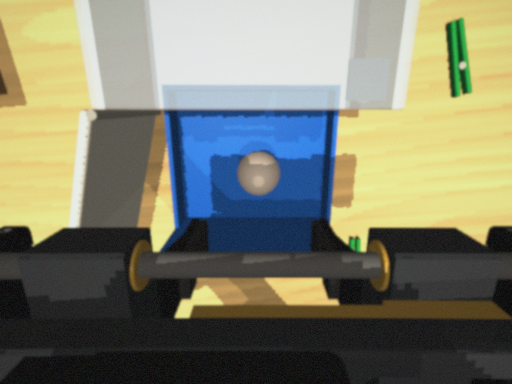

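The egg stands upright at (258,173) on the blue floor, as predicted. Next I move in front of the panel with the fingers shut.

```bash
python3 -m handwheel '[[[0,0,0,-0.03,-0.003,0,0],[0,0,0,-0.035,-0.003,0,0],[0,0,0,-0.035,-0.003,0,0],[0,0,0,-0.003,0,0.02,0],[0,0,0,0,0,0.03,0],[0,0,0,0,0,0.03,0],[0,0,0,0,0,0.025,0],[0,0,0,0,0,0.014,0],[0,0,0,0,0,0,0]]]' | grep -E 'pos|force|width'
python3 -m handwheel '[[[0,0,0,0.004,0,0,0],[0,0,0,0.004,0,0,0],[0,0,0,0.003,0,0,0],[0,0,0,0.003,0,0,0],[0,0,0,0.003,0,0,0],[0,0,0,0.003,0,0,0]]]' | grep -E 'pos|force|width'
```

```text
tcp_pos: [0.4819, 0.1767, 0.0948]
wrist_force: [0.2, -0.5, 0.0]
gripper_width: 0.005
gripper_force: 0.0
tcp_pos: [0.5037, 0.1761, 0.0978]
wrist_force: [-1.2, 1.4, 0.3]
gripper_width: 0.001
gripper_force: 0.4
```

```bash
python3 -m handwheel '[[[0,0,0,0.002,0,0,0],[0,0,0,0.002,0,0,0],[0,0,0,0.003,0,0,0],[0,0,0,0.004,0,0,0],[0,0,0,0.005,0,0,0],[0,0,0,0.006,0,0,0],[0,0,0,0.007,0,0,0],[0,0,0,0.008,0,0,0],[0,0,0,0.008,0,0,0],[0,0,0,0.008,0,0,0],[0,0,0,0.008,0,0,0],[0,0,0,0.008,0,0,0]]]' | grep -E 'pos|force|width'
python3 -m handwheel '[[[0,0,0,0.008,0,0,0],[0,0,0,0.008,0,0,0],[0,0,0,0.008,0,0,0],[0,0,0,0.008,0,0,0],[0,0,0,0.007,0,0,0],[0,0,0,0.006,0,0,0],[0,0,0,0.005,0,0,0],[0,0,0,0.004,0,0,0],[0,0,0,0.003,0,0,0]]]' | grep -E 'pos|force|width'
python3 -m handwheel '[[[0,0,0,0.002,0,0,0],[0,0,0,0.002,0,0,0],[0,0,0,0.002,0,0,0],[0,0,0,0.002,0,0,0]]]' | grep -E 'pos|force|width'
```

```text
tcp_pos: [0.5729, 0.1702, 0.0975]
wrist_force: [-2.4, 0.2, 1.1]
gripper_width: 0.005
gripper_force: 0.7
tcp_pos: [0.6293, 0.1656, 0.0975]
wrist_force: [-1.9, -0.2, 0.2]
gripper_width: 0.003
gripper_force: 0.6
tcp_pos: [0.637, 0.165, 0.0975]
wrist_force: [-1.8, -0.3, -0.8]
gripper_width: 0.009
gripper_force: 0.6
```

```bash
for i in 1 2; do python3 -m handwheel '[[[0,0,0,0.002,0,0,0],[0,0,0,0.002,0,0,0],[0,0,0,0.002,0,0,0]]]' | grep -E 'pos|wrist_f'; done
```

```text
tcp_pos: [0.6431, 0.1644, 0.0975]
wrist_force: [-0.9, -0.3, -0.6]
tcp_pos: [0.648, 0.164, 0.0975]
wrist_force: [-9.1, 2.1, 4.0]
```

The tray is home: the force rose to 9 N at the stop. Next is the door path.

```bash
python3 -m handwheel '[[[0,0,0,-0.01,0,0,0],[0,0,0,-0.025,0,0,0],[0,0,0,-0.03,0,-0.01,0],[0,0,0,-0.005,0,-0.03,0],[0,0,0,0,0,-0.035,0],[0,0,0,0,0,-0.035,0],[0,0,0,0,0,-0.02,0],[0,0,0,0,0,0,0]]]' | grep -E 'pos|force|width'
cat > door.py <<'E'
from h import *
Y=np.radians(-4.7); ex=np.array([np.cos(Y),np.sin(Y),0]); ey=np.array([-np.sin(Y),np.cos(Y),0]); H=np.array([.667,.284,0])
def P(th,extra=0,z=.115):
    u=-np.cos(th)*ey-np.sin(th)*ex; n=-np.cos(th)*ex+np.sin(th)*ey
    return H+.19*u+n*(.012+.012*abs(n@ex)+.015*abs(n@ey)+extra)+[0,0,z]
E
python3 - <<'E'
from door import *
d(P(1.86,.045,.22),P(1.86,.045,.115),P(1.86,0),*[P(t) for t in np.arange(1.72,-.01,-.14)])
C=cal("wrist");im=cams.capture("wrist");cv2.imwrite("pics/w3.png",im[:,:,::-1])
print("home panel px",proj(C,(.661,.164,.115)),"org front edge",proj(C,(.657,.164,.15)),"cam", -C[2].T@C[3])
E
```

```text
tcp_pos: [0.5814, 0.1709, 0.2323]
wrist_force: [0.1, 0.5, 0.8]
gripper_width: 0.006
gripper_force: 0.0
t 15.00 tcp [0.5814 0.1709 0.2323] yaw -4.76 tilt [0.0099 0.0044] w 0.0005 F [0.0818 0.4582 0.8457] gf 0.0
  to [0.5171 0.4226 0.22  ] tool shift [-0.085  -0.2455  0.0128]
  to [0.5171 0.4226 0.115 ] tool shift [-0.001   0.0005  0.105 ]
  to [0.5008 0.3807 0.115 ] tool shift [-0.0128  0.0431 -0.0003]
  to [0.4886 0.3554 0.115 ] tool shift [-0.01    0.0262 -0.0002]
  to [0.4803 0.3283 0.115 ] tool shift [-0.0061  0.0277 -0.0002]
  to [0.4758 0.3031 0.115 ] tool shift [-0.0023  0.0254 -0.0002]
  to [0.4748 0.2775 0.115 ] tool shift [ 0.0011  0.0257 -0.0001]
  to [0.4773 0.2516 0.115 ] tool shift [ 0.0046  0.0256 -0.0001]
  to [0.4835 0.2259 0.115 ] tool shift [ 0.0083  0.0251 -0.0001]
  to [0.4933 0.2009 0.115 ] tool shift [ 0.0119  0.024  -0.    ]
  to [0.5067 0.1774 0.115 ] tool shift [0.0154 0.0224 0.    ]
  to [0.5237 0.1557 0.115 ] tool shift [0.0187 0.0202 0.0001]
  to [0.5438 0.1364 0.115 ] tool shift [0.0217 0.0175 0.0001]
  to [0.5668 0.1201 0.115 ] tool shift [0.0243 0.0143 0.0002]
  to [0.5922 0.1073 0.115 ] tool shift [0.0264 0.0106 0.0002]
  to [0.6195 0.0984 0.115 ] tool shift [0.0279 0.0067 0.0002]
home panel px [260.2611 103.2896] org front edge [260.5586 107.2843] cam [0.6544 0.1639 0.3961]
```

View pics/w3.png

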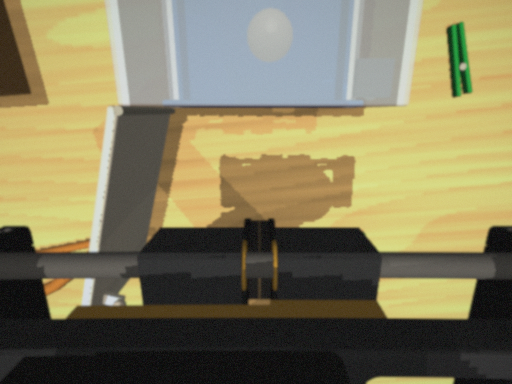

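The tray panel is flush with the front edge (row ~103) and the egg is upright inside at (270,35). The door stands at left, from (112,108) to (88,305). I go round its outer side.

```bash
python3 -m handwheel '[[[0,0,0,-0.01,-0.03,0,0],[0,0,0,-0.0125,-0.036,0,0],[0,0,0,-0.0125,-0.036,0,0],[0,0,0,-0.0125,-0.036,0,0],[0,0,0,-0.0125,-0.036,0,0],[0,0,0,-0.0125,-0.036,0,0],[0,0,0,-0.0125,-0.036,0.01,0],[0,0,0,0,0,0.03,0],[0,0,0,0,0,0.035,0],[0,0,0,0,0,0.03,0],[0,0,0,0,0,0.01,0],[0,0,0,0,0,0,0]]]' | grep -E 'pos|force|width'
python3 - <<'E'
from door import *
d(P(1.86,.01),P(1.86))
E
```

```text
tcp_pos: [0.5143, 0.4209, 0.1098]
wrist_force: [0.9, 0.2, 0.4]
gripper_width: 0.005
gripper_force: 0.0
t 16.25 tcp [0.5143 0.4209 0.1098] yaw -4.81 tilt [-0.0031 -0.004 ] w 0.0004 F [0.941  0.2428 0.3671] gf 0.0
  to [0.5044 0.39   0.115 ] tool shift [-0.0073  0.0317 -0.005 ]
  to [0.5008 0.3807 0.115 ] tool shift [-0.0028  0.0096  0.    ]
```

```bash
python3 -m handwheel '[[[0,0,0,-0.006,0.015,0,0],[0,0,0,-0.005,0.016,0,0],[0,0,0,-0.003,0.010,0,0],[0,0,0,-0.005,0.013,0,0],[0,0,0,-0.005,0.013,0,0],[0,0,0,-0.006,0.028,0,0],[0,0,0,-0.002,0.025,0,0],[0,0,0,0.001,0.026,0,0],[0,0,0,0.005,0.026,0,0],[0,0,0,0.008,0.025,0,0],[0,0,0,0.012,0.024,0,0],[0,0,0,0,0,0,0]]]' | grep -E 'pos|force|width'
python3 - <<'E'
from door import *
d(*[P(t) for t in (.88,.74,.6,.46,.32,.18,.11,.06,.03,0,-.03)])
E
```

```text
tcp_pos: [0.4919, 0.2006, 0.114]
wrist_force: [-0.3, -0.0, -0.2]
gripper_width: 0.008
gripper_force: 0.0
t 17.45 tcp [0.4919 0.2006 0.114 ] yaw -4.99 tilt [0.0023 0.0014] w 0.0007 F [-0.3215 -0.0426 -0.2101] gf 0.0
  to [0.4933 0.2009 0.115 ] tool shift [ 0.0014 -0.0005 -0.001 ]
  to [0.5067 0.1774 0.115 ] tool shift [ 0.0154  0.0223 -0.    ]
  to [0.5237 0.1557 0.115 ] tool shift [0.0187 0.0201 0.    ]
  to [0.5438 0.1364 0.115 ] tool shift [0.0217 0.0174 0.    ]
  to [0.5668 0.1201 0.115 ] tool shift [0.0243 0.0142 0.    ]
  to [0.5922 0.1073 0.115 ] tool shift [0.0264 0.0105 0.    ]
  to [0.6056 0.1024 0.115 ] tool shift [0.0138 0.0038 0.    ]
  to [0.6155 0.0994 0.115 ] tool shift [0.0101 0.0021 0.    ]
  to [0.6215 0.0979 0.115 ] tool shift [0.0061 0.001  0.    ]
  to [0.6275 0.0966 0.115 ] tool shift [0.0061 0.0008 0.    ]
  to [0.6327 0.0955 0.115 ] tool shift [0.0053 0.0006 0.    ]
```

```bash
python3 -m handwheel '[[[0,0,0,0.015,0.022,0,0],[0,0,0,0.018,0.020,0,0],[0,0,0,0.0215,0.0175,0,0],[0,0,0,0.024,0.014,0,0],[0,0,0,0.013,0.005,0,0],[0,0,0,0.01,0.004,0,0],[0,0,0,0.006,0.002,0,0],[0,0,0,0.004,0.001,0,0],[0,0,0,0.004,0.001,0,0]]]' | grep -E 'pos|force|width'
python3 -m handwheel '[[[0,0,0,0.003,0.001,0,0],[0,0,0,0.003,0.001,0,0],[0,0,0,0.003,0,0,0],[0,0,0,0.003,0,0,0]]]' | grep -E 'pos|wrist_force'
```

```text
tcp_pos: [0.5983, 0.107, 0.1126]
wrist_force: [-0.3, 1.2, 0.4]
gripper_width: 0.006
gripper_force: 0.1
tcp_pos: [0.6104, 0.1035, 0.1126]
wrist_force: [0.5, 0.0, 0.9]
```

```bash
for i in 1 2 3 4 5; do python3 -m handwheel '[[[0,0,0,0.003,0.0005,0,0],[0,0,0,0.003,0,0,0]]]' | grep -E 'pos|wrist_force'; done
```

```text
tcp_pos: [0.6164, 0.1024, 0.1125]
wrist_force: [-1.6, 0.2, 0.3]
tcp_pos: [0.6193, 0.1014, 0.1122]
wrist_force: [-8.1, 1.0, 4.9]
tcp_pos: [0.6268, 0.1002, 0.1123]
wrist_force: [-2.7, -0.6, 1.0]
tcp_pos: [0.6307, 0.0994, 0.1121]
wrist_force: [-16.1, 5.1, 10.0]
tcp_pos: [0.6307, 0.0992, 0.1121]
wrist_force: [-32.9, 11.1, 19.9]
```

```bash
python3 -m handwheel '[[[0,0,0,-0.006,0,0,0],[0,0,0,-0.01,0,0,0],[0,0,0,-0.025,0,0,0],[0,0,0,-0.03,0,-0.01,0],[0,0,0,-0.03,0,-0.03,0],[0,0,0,-0.005,0,-0.035,0],[0,0,0,0,0,-0.035,0],[0,0,0,0,0,-0.02,0],[0,0,0,0,0,0,0],[0,0,0,0,0,0,0]]]' | grep -E 'pos|wrist_force'
python3 - <<'E'
from h import *
e=np.array([.9989,.0483,0]);c=np.array([.519,-.318,0])
d(c-.115*e+[0,0,.2],c-.115*e+[0,0,.073],c+.12*e+[0,0,.073])
C=cal("wrist");im=cams.capture("wrist");cv2.imwrite("pics/w4.png",im[:,:,::-1])
s=cams.capture("scene");cv2.imwrite("pics/s4.png",cv2.resize(s[155:384,160:430,::-1],(707,600)))
Y=np.radians(-4.7);ex=np.array([np.cos(Y),np.sin(Y),0]);ey=np.array([-np.sin(Y),np.cos(Y),0]);H=np.array([.667,.284,.149])
print("shut outer edge px",proj(C,H-.012*ex),proj(C,H-.012*ex-.238*ey))
E
```

```text
tcp_pos: [0.5346, 0.1074, 0.2425]
wrist_force: [-0.5, 0.5, -0.6]
t 20.75 tcp [0.5346 0.1074 0.2425] yaw -4.83 tilt [0.0013 0.001 ] w 0.0003 F [-0.5307  0.5276 -0.6227] gf 0.0
  to [ 0.4041 -0.3236  0.2   ] tool shift [-0.0938  0.4405  0.0419]
  to [ 0.4041 -0.3236  0.073 ] tool shift [-0.0002  0.0001  0.127 ]
  to [ 0.6389 -0.3122  0.073 ] tool shift [ 0.233  -0.0311  0.0003]
shut outer edge px [33.2855 68.5255] [320.584  69.286]
```

View pics/w4.png

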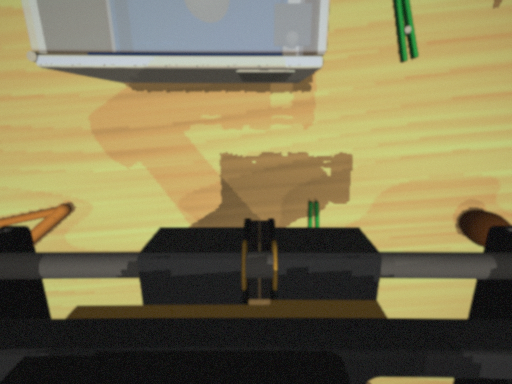

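The door is shut along row ~60 and parallel to the front. Now the bank.

```bash
python3 -m handwheel '[[[0,0,0,-0.008,0.036,0,0],[0,0,0,-0.008,0.038,0,0],[0,0,0,-0.008,0.038,0,0],[0,0,0,-0.008,0.038,0,0],[0,0,0,-0.008,0.038,0,0],[0,0,0,-0.008,0.038,0,0],[0,0,0,-0.008,0.038,0.005,0],[0,0,0,-0.008,0.038,0.005,0],[0,0,0,-0.008,0.038,0.005,0],[0,0,0,-0.008,0.038,0.005,0],[0,0,0,-0.008,0.037,0.01,0],[0,0,0,-0.006,0.026,0.012,0]]]' | grep -E 'pos'
python3 -m handwheel '[[[0,0,0,0,0,0.0,0],[0,0,0,0,0,0,0]]]' | grep -E 'pos'
python3 - <<'E'
from h import *
e=np.array([.9989,.0483,0]);c=np.array([.519,-.318,0])
d(c-.115*e+[0,0,.074],c+.12*e+[0,0,.073])
E
```

```text
tcp_pos: [0.4026, -0.3262, 0.199]
tcp_pos: [0.403, -0.3245, 0.1991]
t 22.25 tcp [ 0.403  -0.3245  0.1991] yaw -4.89 tilt [-0.0027  0.0011] w 0.0006 F [-0.2273 -0.0215  0.9778] gf 0.0
  to [ 0.4041 -0.3236  0.074 ] tool shift [ 0.0014 -0.0009  0.1251]
  to [ 0.6389 -0.3122  0.073 ] tool shift [ 0.2329 -0.0313  0.0004]
```

```bash
python3 -m handwheel '[[[0,0,0,0,0,0.02,0],[0,0,0,0,0,0.025,0],[0,0,0,0,0,0.025,0],[0,0,0,0,0,0.025,0],[0,0,0,0,0,0.02,0],[0,0,0,0,0,0.01,0],[0,0,0,0,0,0,0],[0,0,0,0,0,0,0]]]' | grep -E 'pos|wrist_f'
```

```text
tcp_pos: [0.4047, -0.3242, 0.0764]
wrist_force: [-0.9, -0.0, 1.6]
```

```bash
python3 -m handwheel '[[[0,0,0,0.006,-0.001,0.003,0],[0,0,0,0.01,-0.0013,0,0],[0,0,0,0.01,-0.0013,0,0],[0,0,0,0.01,-0.0013,0,0],[0,0,0,0.01,-0.0013,0,0],[0,0,0,0.01,-0.0013,0,0],[0,0,0,0.01,-0.0013,0,0],[0,0,0,0.01,-0.0013,0,0],[0,0,0,0.01,-0.0013,0,0],[0,0,0,0.01,-0.0013,0,0],[0,0,0,0.01,-0.0013,0,0],[0,0,0,0.01,-0.0013,0,0]]]' | grep -E 'pos|wrist_f'
python3 -m handwheel '[[[0,0,0,0.01,-0.0013,0,0],[0,0,0,0.01,-0.0013,0,0],[0,0,0,0.01,-0.0013,0,0],[0,0,0,0.01,-0.0013,0,0],[0,0,0,0.01,-0.0013,0,0],[0,0,0,0.01,-0.0013,0,0],[0,0,0,0.01,-0.0013,0,0],[0,0,0,0.01,-0.0013,0,0],[0,0,0,0.01,-0.0013,0,0],[0,0,0,0.01,-0.0013,0,0],[0,0,0,0.01,-0.0013,0,0],[0,0,0,0.008,-0.0013,0,0]]]' | grep -E 'pos|wrist_f'
python3 -m handwheel '[[[0,0,0,0,0,-0.015,0],[0,0,0,0,0,-0.03,0],[0,0,0,0,0,-0.035,0],[0,0,0,-0.02,-0.01,-0.03,0],[0,0,0,-0.04,0,-0.02,0],[0,0,0,-0.045,0,0,0],[0,0,0,-0.045,0,0,0],[0,0,0,-0.04,0,0,0],[0,0,0,-0.01,0,0,0],[0,0,0,0,0,0,0],[0,0,0,0,0,0,0]]]' | grep -E 'pos|wrist_f'
python3 - <<'E'
from h import *
s=cams.capture("scene");w=cams.capture("wrist")
a=cv2.resize(s[155:384,160:430,::-1],(460,390));b=cv2.resize(w[:,:,::-1],(340,255))
o=np.zeros((390,800,3),np.uint8);o[:,:460]=a;o[:255,460:]=b;cv2.imwrite("pics/end.png",o)
d()
E
```

```text
tcp_pos: [0.5216, -0.3187, 0.0725]
wrist_force: [0.2, -0.2, 0.6]
tcp_pos: [0.6404, -0.313, 0.0725]
wrist_force: [0.9, 1.2, 0.6]
tcp_pos: [0.4422, -0.2867, 0.2036]
wrist_force: [0.2, 0.4, -0.3]
t 26.65 tcp [ 0.4425 -0.2866  0.2027] yaw -4.78 tilt [ 0.0007 -0.0004] w 0.0005 F [0.6033 0.6835 0.1374] gf 0.0
```

View pics/end.png

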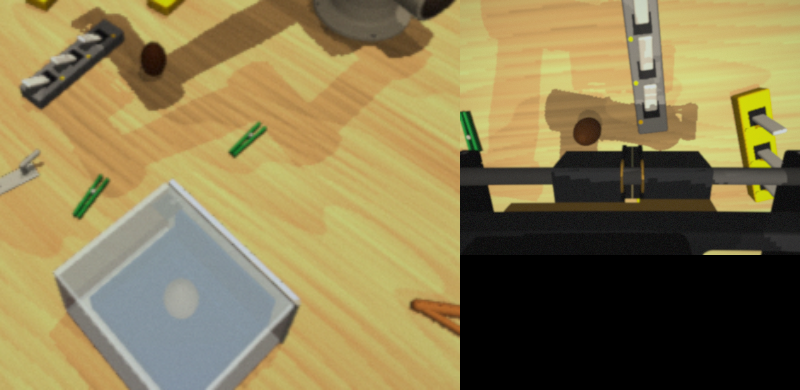

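All three toggles lie over to off, at (640,12), (646,50) and (650,98). The egg stands inside at (181,298), the door is shut, and the pegs and hook are where they were.

```bash
python3 -c "
from station import r
print(r.finish_job())"
```

```text
the job is handed in; nothing more can be done
None
```

The job is handed in at about 27 s, with no verdict returned: the last pictures show the egg upright on the tray, the tray home, the door shut, all three toggles off, and the pegs and coat hook where they were.

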